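# Pack the roller nest for the inspection microscope

### The arm

A 6-joint arm with a two-finger parallel gripper is mounted at the origin on the work surface. World frame = base frame: x ahead of the robot, y to its left, z up, the work surface at z = 0. Lengths are in m, angles in degrees, forces in N, time in s.
With the tool pointing down it reaches from about 0.325 to 0.775 m from the base axis. Payload 5.5 kg.
Tool frame: the origin (TCP) lies at the centre of the arm's flange, where the gripper is bolted on; the fingertips stand 182 mm ahead of it and the grasp point (between the pads) lies 163 mm ahead of it; z points along the fingers, y is the line along which they close (so a half turn about z gives the same grasp; the last joint's range is limited). The gripper opens to 88 mm and grips with 3 to 60 N. Pads are 20 mm wide; open, the fingers measure 115 mm over their backs; the gripper's body (75 mm by 178 mm) begins 61 mm behind the grasp point.
Start: joints at [59.834, 5.22, 70.514, -0, 104.267, -3.249], TCP at [0.272, 0.535, 0.405] pointing down, gripper open.
Joint ranges: [-164.24, 164.24], [-49.07, 125.15], [9.68, 141.18], [-86.29, 266.29], [3.28, 154.24], [-151.56, 151.56]. Speed limits (degrees/s): [147.25, 147.25, 172.46, 180, 180, 180].

### API

Orientations are given as [roll, pitch, yaw] about the fixed x, y, z axes, in that order (R = Rz(yaw) Ry(pitch) Rx(roll)).
In Python, from station import r gives the robot as it stands. Calls block until the motion is done:
- r.reach(position, orientation): joint-space move of the TCP to a pose.
- r.servo_line(position, rotation=None, speed=0.15): straight line of the TCP; rotation=None keeps the orientation; speed is the mean speed in m/s.
- r.move_joints(angles): joint-space move.
- r.let_go() and r.grab(squeeze=None): open the fingers fully, or close them until they stop; squeeze is the grip in N (None keeps the last).
- r.wait(seconds).
- r.inverse_kinematics(position, orientation): joint angles nearest the present ones, or None.
- r.sense(): the state.
- r.snapshot(name): name is "scene" or "side" or "wrist"; returns a dict with "frame" (400x640x3 uint8, red, green, blue), "fx", "fy", "cx", "cy" (pixels), "dist_coeffs" ([k1, k2, p1, p2, k3] as OpenCV has them; the pictures are not rectified), "R" (3x3) and "t" (3): a world point X has camera coordinates R X + t. Camera axes: x right, y down, z forward; pixel columns grow to the right and rows downward; lengths in m; the calibration is good to about 2 mm. A picture is of the moment at which its call begins. There is no depth.
A pose or a line that the arm cannot do raises r.IKError and nothing moves.
- r.hand_in(): hands the job in; it is judged then, once.
The state is a dict: "clock": time; "joints": joint angles; "joint_vel": joint speeds; "joint_torque": joint torques, N m; "tcp_pos": TCP position; "orientation": TCP orientation; "contact_force": force on the tool from outside, world axes, zero at the start; "torque": the same for the moment, N m; "opening": finger opening in m; "gripper_force": force on a finger pad.
Only numpy, scipy, OpenCV 4.12 (cv2) and the standard library are available. Lean on these libraries where they do the work, as an engineer would, in place of code of your own. Each camera call takes 0.05 s, during which the arm holds its last target. There are 200 camera calls.

### The job

The rollers have rolled about in the lidded specimen dish: pinch the lid's tab and the dish's tab together so that the lid stays on, tilt the dish until all the rollers have gathered in a row against the rubber bumper at the end opposite the tabs, set the dish down level with the lid still on, and only then lift the lid off and lay it flat on the bench clear of the dish. Lay every roller across the black steel nest, side by side between its two jaws, then find by touch the one packing block that fills the gap left (with about 2 mm of play) and push it down into that gap, standing upright on the nest's floor, so that nothing can roll. Last, put the lid back on the empty dish, fully home, and do not disturb the microscope, the grinder or the oil bottle.

Things in the scene. Friction and masses are not known exactly. Their poses are not given: they have to be found in the camera images.
- dish: open sheet-steel dish, loose on the bench, 180 mm (its x) by 152 (y) outside, walls and floor 5 thick, 40 high, 0.55 kg; origin: centre of its underside. At +x an upright tab, 5 thick, 50 wide, 82 high in all. Inside the -x wall, at its middle, a rubber bumper 14 deep, 44 wide, 20 high, so that gathered rollers lie 59, 35 and 11 mm to -x of the centre, with finger room
- dish_tab (a point): middle of the dish's tab, at dish x +87.5 mm, 66 above its underside. The lid's tab, equally high and wide, stands against its -x side with 1.5 mm of play: fingers closing along the dish's x, centred at dish x +84 mm, pinch both together, 11.5 mm thick in all
- lid: loose clear acrylic lid on the dish, 172 by 150 mm, 0.25 kg, axes as the dish's; nothing fastens it: a 4 mm deep step under it drops into the dish with 2 mm of play. Origin: centre of the underside of that step (36 mm above the dish's underside when on, 0 when laid on the bench); its top is 9 mm above the origin. At +x an upright tab 5 thick, 50 wide, 46 above the origin
- lid_handle (a point): centre of the lid's black bar handle: the bar is 14 mm thick (lid x), 80 mm long (lid y), 14 mm high and stands 16 mm clear above the lid's top; on the lid's centre line, 32 mm above the lid's origin
- lid_seat (a point): where the lid's origin lies when the lid is on the dish: on the dish's centre line, 36 mm above its underside
- roller_a: steel journal roller: body 24 mm in diameter, 48 long, with a 14 mm spigot at each end, 64 over all, 0.19 kg; origin at its centre, its y is the roller axis. In the dish it lies along the dish's y and is gripped from above by its two flat ends. 2 or 3 of the three are present (else None). It rolls on slopes over 12 degrees, stays put on the level
- roller_b: steel journal roller: body 24 mm in diameter, 48 long, with a 14 mm spigot at each end, 64 over all, 0.19 kg; origin at its centre, its y is the roller axis. In the dish it lies along the dish's y and is gripped from above by its two flat ends. 2 or 3 of the three are present (else None). It rolls on slopes over 12 degrees, stays put on the level
- roller_c: steel journal roller: body 24 mm in diameter, 48 long, with a 14 mm spigot at each end, 64 over all, 0.19 kg; origin at its centre, its y is the roller axis. In the dish it lies along the dish's y and is gripped from above by its two flat ends. 2 or 3 of the three are present (else None). It rolls on slopes over 12 degrees, stays put on the level
- nest: fixed black steel nest block, 132 mm (its x) by 50 (y), floor 20 above the bench; two jaws, 46 wide, rise 22 above the floor at its -x and +x ends and face each other 92 mm apart. Rollers lie on the floor along the nest's y, ends overhanging it by 7 mm on either side, in a row along its x. Origin: centre of its underside. A screw knob sticks out at +x, to 110 mm from the origin
- nest_floor (a point): centre of the nest's floor, midway between the jaws, 20 mm above the bench; axes as the nest's. A roller in place has its centre 12 mm above it, a packing block its underside at this height
- packer_p: one of four look-alike aluminium packing blocks standing on the bench, 60 mm long (its y), 45 tall (z); origin: centre of its underside, which has a 2 mm chamfer, 3 high. Its thickness (its x) is one of 18, 22, 38 or 42 mm, each occurring once; which block has which is not told: feel it with the fingers. Light enough to lift, topples if knocked
- packer_q: one of four look-alike aluminium packing blocks standing on the bench, 60 mm long (its y), 45 tall (z); origin: centre of its underside, which has a 2 mm chamfer, 3 high. Its thickness (its x) is one of 18, 22, 38 or 42 mm, each occurring once; which block has which is not told: feel it with the fingers. Light enough to lift, topples if knocked
- packer_r: one of four look-alike aluminium packing blocks standing on the bench, 60 mm long (its y), 45 tall (z); origin: centre of its underside, which has a 2 mm chamfer, 3 high. Its thickness (its x) is one of 18, 22, 38 or 42 mm, each occurring once; which block has which is not told: feel it with the fingers. Light enough to lift, topples if knocked
- packer_s: one of four look-alike aluminium packing blocks standing on the bench, 60 mm long (its y), 45 tall (z); origin: centre of its underside, which has a 2 mm chamfer, 3 high. Its thickness (its x) is one of 18, 22, 38 or 42 mm, each occurring once; which block has which is not told: feel it with the fingers. Light enough to lift, topples if knocked
- microscope: portable inspection microscope standing on the bench, 225 mm tall, about 160 mm across: leave alone
- grinder: angle grinder lying on the bench, about 330 mm long: leave alone
- oil_bottle: white oil bottle, 90 mm tall, 56 mm in diameter: leave alone

How it is judged:
By the outcome, as a careful person would: the job done as asked, in the order asked, and still so for the second after the job is handed in, with the robot touching nothing.
Of roller_a, roller_b, roller_c only 2 to 3 are there at a start; the rules pass over those that are not, and their reading is None.
At some moment in a run one of dish, lid may be knocked a few centimetres aside while the robot is not near it.
Once in a run the grip may slacken for a moment while it holds something.
It also fails if it takes over 192 s, if anything falls off the work surface, if the arm or the gripper's body presses on something with over 40 N, if the wrist force passes 120 N, or if a joint passes its speed limit or range.

## Working session

There is one attempt and no reset: what is moved stays moved. The work goes in short steps, each a Python script; the robot and the scene stay as the last script left them, time stands still between calls to the robot, and variables do not carry over. Pictures are saved under pics/ and viewed, at most 14 in all, crops included, and the job is handed in when it is done.

```bash
ls; mkdir -p pics
python3 - <<'E'
from station import r
import cv2,numpy as np
for n in("scene","side","wrist"):
    s=r.snapshot(n); cv2.imwrite(f"pics/{n}0.png",s["frame"][:,:,::-1])
    print(n,s["fx"],s["cx"],s["cy"],s["dist_coeffs"],(-np.array(s["R"]).T@s["t"]).round(3),np.array(s["R"]).round(2).tolist())
print(r.sense())
E
```

```text
pics
station.py
scene 480.8328545316649 323.2330216610046 201.61254529845527 [0.04858953 0.         0.         0.         0.        ] [1.364 0.137 0.829] [[-0.43, 0.9, 0.02], [0.6, 0.31, -0.74], [-0.67, -0.31, -0.68]]
side 366.94607555971686 319.5118935936044 193.78185150627735 [-0.05982342  0.          0.          0.          0.        ] [ 0.283 -1.077  0.647] [[0.94, -0.35, 0.02], [-0.17, -0.5, -0.85], [0.3, 0.8, -0.52]]
wrist 346.6532399863937 319.6729912112007 200.1405483908879 [-0.01363295  0.          0.          0.          0.        ] [0.205 0.57  0.384] [[0.45, 0.89, -0.0], [0.86, -0.44, 0.27], [0.24, -0.12, -0.96]]
{'clock': 0.15, 'joints': array([ 5.98326637e+01,  5.25077638e+00,  7.05635988e+01,  8.93776049e-04,
        1.04266215e+02, -3.25195577e+00]), 'joint_vel': array([ 0.01193037, -0.18682576, -0.0774229 ,  0.06541403,  0.21388953,
       -0.01755125]), 'joint_torque': array([-7.04235595e-05, -4.47045922e+01, -4.06907022e+01,  6.97310152e-02,
        2.75186647e-02, -1.24609433e-04]), 'tcp_pos': array([0.27165642, 0.53502818, 0.40381573]), 'orientation': array([-1.79919589e+02, -5.43672369e-03,  1.53084835e+02]), 'contact_force': array([ 0.78903185, -0.4510559 , -0.51373224]), 'torque': array([-0.02654057,  0.03530904,  0.03050428]), 'gripper_force': 0.0, 'opening': 0.08769597073017807}
```

View pics/scene0.png

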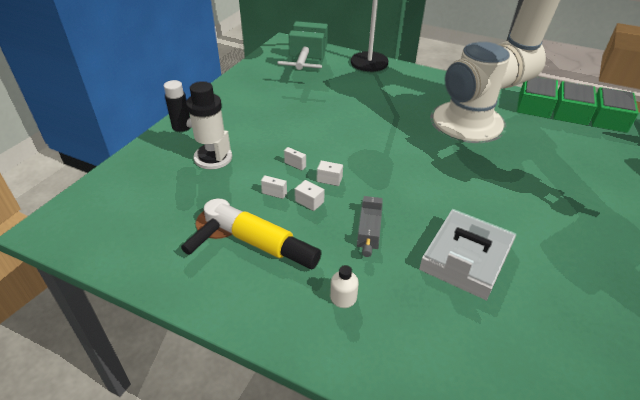

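View pics/side0.png

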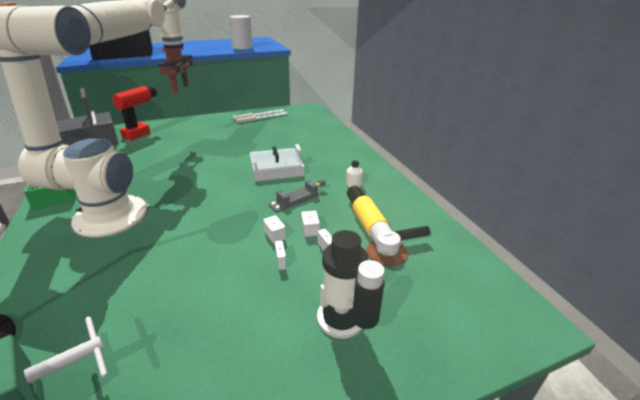

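The scene camera shows the dish at (470,250) with its tab at (458,265), the nest at (370,225) with its knob at (367,245), and packers at (295,158), (330,172), (273,186) and (310,195). The oil bottle is at (344,288), the grinder at (255,235) and the microscope at (210,130). Next I'll turn these into rough positions and take wrist views from above.

```bash
cat > h.py <<'E'
from station import r
import cv2,numpy as np
from scipy.spatial.transform import Rotation as Ro
def ray(s,px):
    K=np.array([[s["fx"],0,s["cx"]],[0,s["fy"],s["cy"]],[0,0,1.]])
    u=cv2.undistortPoints(np.array(px,float).reshape(-1,1,2),K,np.array(s["dist_coeffs"],float)).reshape(-1,2)
    R=np.array(s["R"]); C=-R.T@np.array(s["t"])
    return C,np.c_[u,np.ones(len(u))]@R
def onplane(s,px,z):
    C,d=ray(s,px); return C+d*((z-C[2])/d[:,2])[:,None]
def proj(s,X):
    K=np.array([[s["fx"],0,s["cx"]],[0,s["fy"],s["cy"]],[0,0,1.]])
    return cv2.projectPoints(np.array(X,float).reshape(-1,1,3),cv2.Rodrigues(np.array(s["R"],float))[0],np.array(s["t"],float),K,np.array(s["dist_coeffs"],float))[0].reshape(-1,2)
def save(s,n,box=None,k=1):
    f=s["frame"][:,:,::-1]
    if box: f=f[box[1]:box[3],box[0]:box[2]]
    cv2.imwrite(f"pics/{n}.png",cv2.resize(f,None,fx=k,fy=k,interpolation=cv2.INTER_CUBIC))
E
python3 - <<'E'
from h import *
s=r.snapshot("scene")
for n,p,z in[("dish",(470,248),.045),("tab",(459,264),.07),("nest",(371,225),.02),("knob",(367,247),.03),("pk1",(295,153),.045),("pk2",(331,166),.045),("pk3",(274,182),.045),("pk4",(311,188),.045),("oil",(344,300),0),("grh",(310,252),.03),("grd",(215,220),.03),("mic",(212,158),0)]:
    print(n,onplane(s,p,z)[0].round(3))
for p in [(.5,.2,.5,),(.45,.1,.55),(.55,0.05,.5),(.5,-.1,.5)]:
  print(p,[r.inverse_kinematics(p,[180,0,y]) is not None for y in(90,180,-90,0)])
w=r.snapshot("wrist");T=np.array(r.sense()["tcp_pos"]);q=Ro.from_euler('xyz',r.sense()["orientation"],degrees=True)
C=-np.array(w["R"]).T@w["t"];print("cam in tool",q.inv().apply(C-T),(np.array(w["R"])@q.as_matrix()).round(3))
E
```

```text
dish [0.575 0.131 0.045]
tab [0.655 0.122 0.07 ]
nest [ 0.584 -0.096  0.02 ]
knob [ 0.662 -0.075  0.03 ]
pk1 [ 0.446 -0.373  0.045]
pk2 [ 0.453 -0.263  0.045]
pk3 [ 0.577 -0.363  0.045]
pk4 [ 0.555 -0.27   0.045]
oil [ 0.795 -0.071  0.   ]
grh [ 0.733 -0.182  0.03 ]
grd [ 0.744 -0.425  0.03 ]
mic [ 0.521 -0.597  0.   ]
(0.5, 0.2, 0.5) [True, True, False, True]
(0.45, 0.1, 0.55) [True, True, False, True]
(0.55, 0.05, 0.5) [True, True, False, True]
(0.5, -0.1, 0.5) [True, True, False, True]
cam in tool [0.07516896 0.00083186 0.01989257] [[-0.     1.    -0.001]
 [-0.963 -0.    -0.27 ]
 [-0.27   0.001  0.963]]
```

Run:
```python
from h import *
r.reach([.56,.12,.42],[180,0,90]);
s=r.snapshot("wrist");save(s,"w1")
np.save("w1.npy",s,allow_pickle=True)
r.reach([.50,-.25,.43],[180,0,90])
s=r.snapshot("wrist");save(s,"w2");np.save("w2.npy",s,allow_pickle=True)
print(r.sense()["clock"],r.sense()["joints"])
```

```text
3.5833 [-2.99353682e+01 -7.42270054e-01  7.40507906e+01  2.21215799e-02
  1.06689105e+02 -3.00300563e+01]
```

View pics/w1.png

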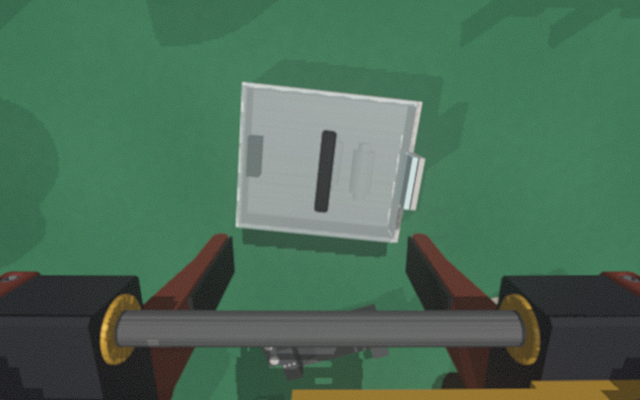

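View pics/w2.png

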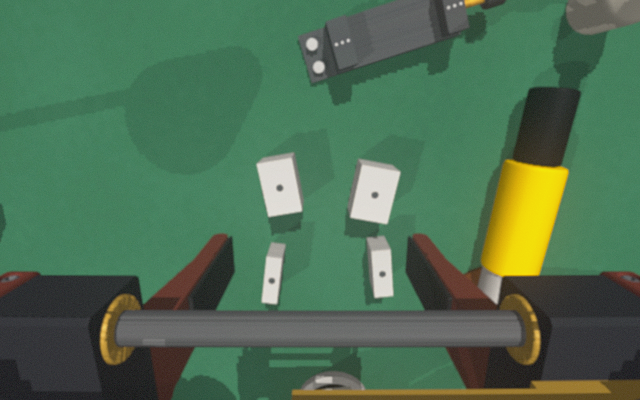

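The first wrist view shows the lidded dish with rim corners at (242,83), (421,102), (397,241) and (236,226). Its black handle runs from (328,131) to (321,212), the tab is at (413,182), the bumper at (255,156), and one roller shows faintly at (362,170). The second shows packer tops at (279,188), (375,195), (271,281) and (382,273), and the nest from (312,60) to (465,15).

```bash
cat >> h.py <<'E'
def rects(s,mask,z,amin=150,amax=1e5):
    out=[]
    for c in cv2.findContours(mask.astype(np.uint8),cv2.RETR_EXTERNAL,cv2.CHAIN_APPROX_NONE)[0]:
        if not amin<cv2.contourArea(c)<amax: continue
        P=onplane(s,c.reshape(-1,2),z)[:,:2]*1000
        (cx,cy),(a,b),th=cv2.minAreaRect(P.astype(np.float32))
        if a<b: a,b,th=b,a,th-90
        th=(th+90)%180-90
        out.append((cx/1000,cy/1000,a,b,th,c.reshape(-1,2).mean(0).round().tolist()))
    return out
def show(o): print("c=(%.4f,%.4f) %.1fx%.1f th=%.1f px=%s"%o)
E
python3 - <<'E'
from h import *
s=np.load("w1.npy",allow_pickle=True).item();f=s["frame"].astype(int)
m=(f.max(2)<60);m[:90]=0;m[235:]=0;m[:,:200]=0;m[:,450:]=0
print("handle");[show(o) for o in rects(s,m,.075)]
g=f[:,:,1]-f[:,:,0]; m=(g<25);m[245:]=0
print("dish");[show(o) for o in rects(s,m,.04,2000)]
print(onplane(s,[(242,83),(421,102),(397,241),(236,226)],.042).round(4))
print("tab top",onplane(s,[(424,156),(414,210)],.082).round(4))
s=np.load("w2.npy",allow_pickle=True).item();f=s["frame"].astype(int)
m=(f.min(2)>175);m[310:]=0
print("packers");[show(o) for o in rects(s,m,.045)]
print([f[y,x].tolist() for x,y in((275,200),(375,163),(380,240),(276,246),(382,285))])
E
```

```text
handle
dish
c=(0.5707,0.1309) 194.6x154.7 th=-6.0 px=[327.0, 162.0]
[[0.4825 0.2156 0.042 ]
 [0.6599 0.1979 0.042 ]
 [0.645  0.0493 0.042 ]
 [0.4673 0.0667 0.042 ]]
tab top [[0.6551 0.1498 0.082 ]
 [0.6498 0.0977 0.082 ]]
packers
c=(0.4432,-0.3727) 60.3x17.6 th=82.1 px=[271.0, 280.0]
c=(0.5723,-0.3638) 60.1x21.5 th=-83.8 px=[382.0, 273.0]
c=(0.5595,-0.2690) 60.4x41.8 th=79.4 px=[375.0, 193.0]
c=(0.4561,-0.2612) 60.4x37.8 th=-79.9 px=[279.0, 187.0]
[[221, 220, 214], [166, 161, 156], [161, 161, 156], [168, 164, 158], [221, 218, 212]]
```

Viewed sizes suggest 18, 22, 42 and 38 mm, to be confirmed by feel. Next: re-check the dish pose automatically, pinch the tabs and tilt about the far bottom edge.

```bash
cat >> h.py <<'E'
def dishpose(s,k=65):
    f=s["frame"].astype(int); m=((f[:,:,1]-f[:,:,0])<25).astype(np.uint8); m[245:]=0
    m=cv2.morphologyEx(cv2.morphologyEx(m,cv2.MORPH_CLOSE,np.ones((9,9))),cv2.MORPH_OPEN,np.ones((k,k)))
    return rects(s,m,.04,5000)
def yawpose(p,th,extra=0):  # tool down, closing along direction th (deg)
    return [180,0,th+90+extra]
def go(x,y,zg,th,speed=.15,reach=False,tilt=None):
    (r.reach if reach else lambda a,b:r.servo_line(a,b,speed))([x,y,zg+.163],[180,0,th])
E
python3 - <<'E'
from h import *
s=np.load("w1.npy",allow_pickle=True).item();[show(o) for o in dishpose(s)]
f=s["frame"]; print(f[170,318:334].tolist())
r.reach([.56,.12,.42],[180,0,90]); s=r.snapshot("wrist");[show(o) for o in dishpose(s)]
m=(s["frame"].max(2)<80);m[:90]=0;m[235:]=0;m[:,:200]=0;m[:,450:]=0
[show(o) for o in rects(s,m,.075,300)]
E
```

```text
c=(0.5698,0.1314) 191.1x156.0 th=-3.5 px=[326.0, 162.0]
[[97, 104, 101], [61, 64, 63], [60, 63, 61], [60, 60, 63], [57, 61, 59], [61, 61, 61], [57, 58, 60], [58, 61, 61], [54, 59, 60], [60, 62, 62], [58, 57, 64], [57, 60, 62], [54, 58, 56], [65, 70, 69], [103, 107, 106], [139, 146, 144]]
c=(0.5693,0.1316) 191.0x155.7 th=-3.7 px=[325.0, 160.0]
c=(0.5637,0.1330) 77.6x12.2 th=84.0 px=[324.0, 169.0]
```

```bash
cat > pinch.py <<'E'
from h import *
D=np.array([.5637,.1326,0]);yaw=-5.8;A=25
Rd=Ro.from_euler('z',yaw,degrees=True); T0=Ro.from_euler('xyz',[180,0,90+yaw],degrees=True)
def pose(a,lift=0):
    t=Ro.from_euler('y',-a,degrees=True); piv=np.array([-.09,0,0])
    g=piv+t.apply(np.array([.084,0,.069])-piv); q=Rd*t*Rd.inv()*T0
    return D+Rd.apply(g)+[0,0,lift]-q.apply([0,0,.163]), q.as_euler('xyz',degrees=True)
def rep(n): s=r.sense();print(n,round(s["clock"],1),"op %.4f gf %.1f"%(s["opening"],s["gripper_force"]),s["contact_force"].round(1))
p,o=pose(0,.08); r.reach(p,o)
p,o=pose(0); r.servo_line(p,o,.1);rep("down")
r.grab(55);rep("grab")
for a in range(5,A+1,5):
    p,o=pose(a,.001); r.servo_line(p,o,.06);rep(a)
r.wait(1.2)
s=r.snapshot("side");save(s,"side1",(200,110,360,210),4)
E
python3 pinch.py
```

```text
down 6.6 op 0.0880 gf 0.0 [-0.6 -0.1  0.6]
grab 7.8 op 0.0097 gf 55.0 [ 5.2  0.3 -1.7]
5 8.4 op 0.0096 gf 55.0 [ 1.4  1.2 -7.3]
10 8.9 op 0.0098 gf 55.0 [-2.6  1.3 -8.7]
15 9.5 op 0.0096 gf 55.0 [ -1.4   0.9 -10.2]
20 10.1 op 0.0099 gf 55.0 [ -0.7   0.4 -10.3]
25 10.7 op 0.0098 gf 55.0 [ -1.2   0.4 -11.9]
```

View pics/side1.png

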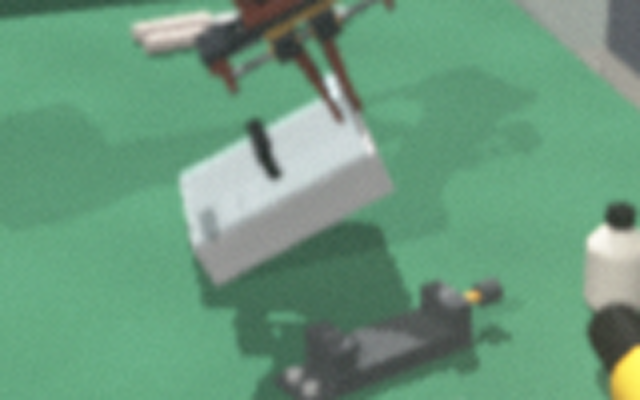

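The side view shows the dish tilted about 25° on its far bottom edge, lid on, with both tabs pinched at (335,105) in the crop. Next I'll lower it, release and look.

```bash
cat > unp.py <<'E'
import re
src=open("pinch.py").read().split("p,o=pose(0,.08)")[0]; exec(src)
r.wait(1)
for a in (20,15,10,5,0):
    p,o=pose(a,.001 if a else 0); r.servo_line(p,o,.05);rep(a)
r.let_go();rep("open")
p,o=pose(0,.1);r.servo_line(p,o,.2)
r.reach([.56,.12,.42],[180,0,90]); s=r.snapshot("wrist");save(s,"w3",(200,60,460,260),3)
m=(s["frame"].max(2)<80);m[:90]=0;m[235:]=0;m[:,:200]=0;m[:,450:]=0
[show(o) for o in rects(s,m,.075,300)];rep("")
E
python3 unp.py
```

```text
20 13.6 op 0.0095 gf 55.0 [  0.8   0.5 -11.4]
15 14.2 op 0.0098 gf 55.0 [ -0.3  -0.3 -12. ]
10 14.9 op 0.0096 gf 55.0 [  0.3  -0.5 -11.4]
5 15.5 op 0.0099 gf 55.0 [  0.1   0.7 -11.4]
0 16.2 op 0.0095 gf 55.0 [ 1.7  0.1 -8. ]
open 17.5 op 0.0877 gf 0.0 [-0.4  0.5  0.2]
c=(0.5636,0.1330) 77.3x12.2 th=84.3 px=[325.0, 170.0]
 18.7 op 0.0882 gf 0.0 [ 0.5 -1.6 -1.6]
```

View pics/w3.png

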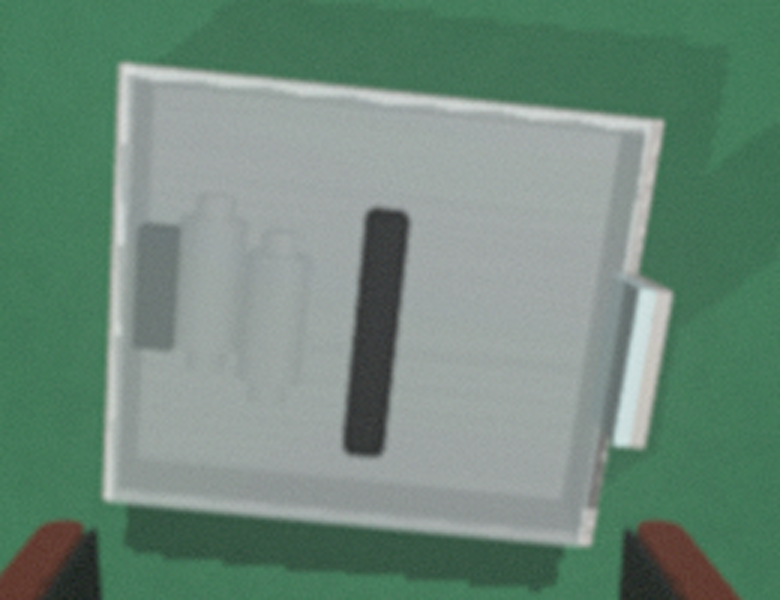

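Two rollers show against the bumper, at (212,285) and (275,315) in the crop. There is no third, so the gap is 44 mm and the 42 mm packer fits. The lid is still on and has not moved. I'll take it off now.

```bash
cat >> h.py <<'E'
def rep(n): s=r.sense();print(n,round(s["clock"],1),"op %.4f gf %.1f"%(s["opening"],s["gripper_force"]),s["contact_force"].round(1),(s["tcp_pos"]-[0,0,.163]).round(4))
E
python3 - <<'E'
from h import *
x,y,th=.5637,.133,84.1
go(x,y,.14,th,reach=True); go(x,y,.068,th,.12); r.grab(45);rep("grab")
go(x,y,.08,th,.04);go(x,y,.16,th,.15);rep("up")
go(.53,.35,.16,th,.2);go(.53,.35,.06,th,.15);go(.53,.35,.0325,th,.04);rep("dn")
r.let_go();go(.53,.35,.12,th,.2)
r.reach([.54,.12,.42],[180,0,84.1]); s=r.snapshot("wrist");save(s,"w4",(140,40,500,250),2);np.save("w4.npy",s,allow_pickle=True)
s=r.snapshot("scene");save(s,"s4",(360,130,640,300),2.5);rep("")
E
```

```text
grab 21.1 op 0.0135 gf 45.0 [ 1.1  0.3 -0.9] [0.5637 0.133  0.068 ]
up 22.3 op 0.0135 gf 45.0 [ 0.2 -0.2 -3.7] [0.5636 0.133  0.1589]
dn 25.2 op 0.0137 gf 45.0 [ 0.5 -0.2 -1.5] [0.53   0.35   0.0324]
 28.1 op 0.0878 gf 0.0 [ 0.4 -0.8 -0.4] [0.5401 0.1212 0.2551]
```

View pics/w4.png

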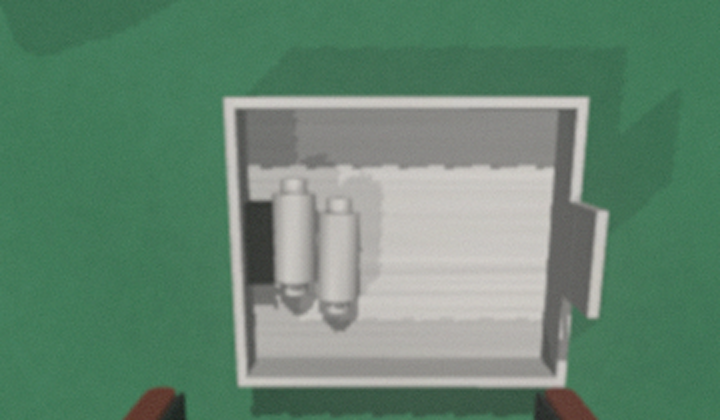

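View pics/s4.png

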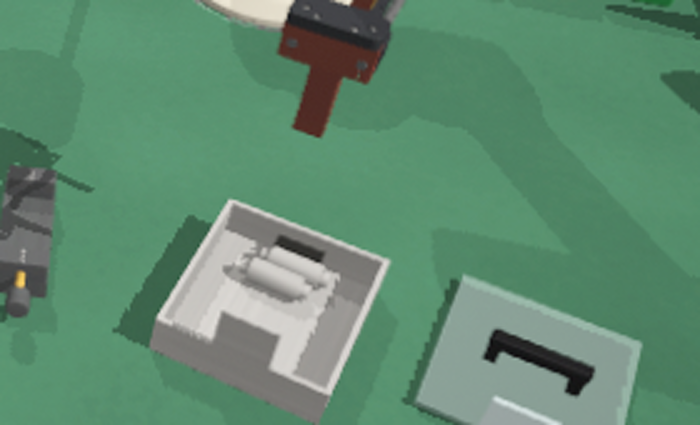

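The wrist crop shows the two rollers parallel to dish y, with body centres at (294,238) and (338,257). The scene crop shows the lid lying flat at about (530,360), clear of the dish. Next I'll measure the rollers and the nest.

Run:
```python
from h import *
s=np.load("w4.npy",allow_pickle=True).item()
c=lambda x,y:(140+x/2,40+y/2)
yaw=-5.8; D=np.array([.5637,.1328]);R2=Ro.from_euler('z',yaw,degrees=True).as_matrix()[:2,:2]
print("rim",onplane(s,[c(224,98),c(588,98),c(566,386),c(240,386)],.04).round(4).tolist())
P=onplane(s,[c(294,238),c(338,257),c(293,181),c(296,299),c(339,199),c(339,317)],.017)[:,:2]
print(P.round(4).tolist(), ((P-D)@R2*1000).round(1).tolist())
r.reach([.57,-.16,.40],[180,0,90]); s=r.snapshot("wrist");save(s,"w5",(200,30,520,250),2.5);np.save("w5.npy",s,allow_pickle=True)
```

```text
rim [[0.4809, 0.2162, 0.04], [0.6597, 0.1979, 0.04], [0.6453, 0.047, 0.04], [0.4663, 0.0653, 0.04]]
[[0.5038, 0.1404], [0.5269, 0.1273], [0.5073, 0.1712], [0.5006, 0.1058], [0.531, 0.1591], [0.5236, 0.0928]] [[-60.3, 1.5], [-36.1, -9.2], [-60.0, 32.5], [-60.1, -33.3], [-35.2, 22.8], [-35.8, -43.9]]
```

View pics/w5.png

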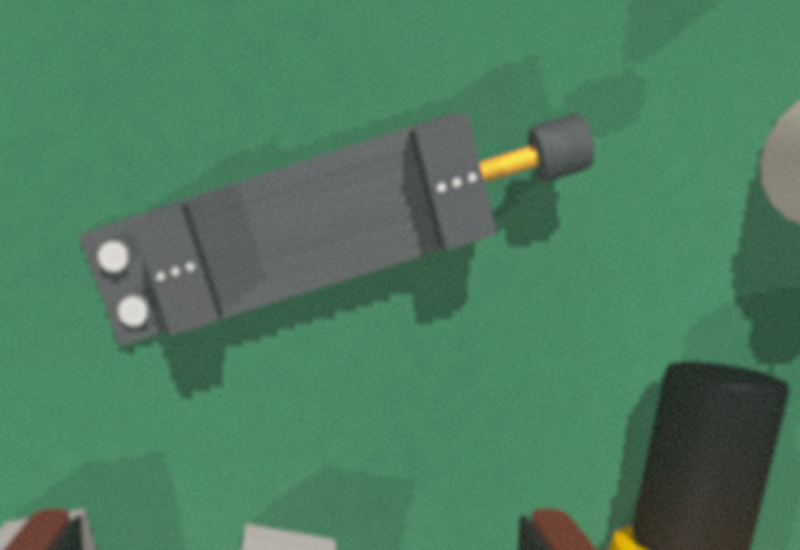

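Run:
```python
from h import *
s=np.load("w5.npy",allow_pickle=True).item()
c=lambda x,y:(200+x/2.5,30+y/2.5)
P=onplane(s,[c(182,205),c(218,318),c(414,130),c(444,247),c(175,271),c(457,182),c(150,250),c(470,113),c(497,232),c(172,335)],.042)[:,:2]
print(P.round(4).tolist())
for a,b in((0,2),(1,3),(4,5)):
    d=P[b]-P[a];print(((P[a]+P[b])/2).round(4),np.linalg.norm(d).round(4),np.degrees(np.arctan2(d[1],d[0])).round(2))
d=P[1]-P[0];print(np.degrees(np.arctan2(d[1],d[0])),np.linalg.norm(d)); d=P[3]-P[2];print(np.degrees(np.arctan2(d[1],d[0])),np.linalg.norm(d))
print("mid",P[:4].mean(0))
# finer: plane .042 dots detection
f=s["frame"];m=(f.min(2)>150);m[:, :255]&=True
m[:90]=0;m[150:]=0
n,l,st,ce=cv2.connectedComponentsWithStats(m.astype(np.uint8))
for i in range(1,n):
    if st[i,4]<60: print(ce[i].round(2),st[i,4],onplane(s,[ce[i]],.042)[0].round(4))
```

```text
[[0.5251, -0.0913], [0.5377, -0.1342], [0.612, -0.0642], [0.6251, -0.1068], [0.5215, -0.116], [0.6289, -0.0827], [0.5122, -0.108], [0.6325, -0.0581], [0.6451, -0.1011], [0.5194, -0.141]]
[ 0.5686 -0.0777] 0.0911 17.31
[ 0.5814 -0.1205] 0.0916 17.44
[ 0.5752 -0.0994] 0.1124 17.22
-73.63253578370681 0.04479850629773812
-73.00508432540894 0.04458160079376551
mid [ 0.57496839 -0.09911184]
[388.5 100.5] 12 [ 0.6341 -0.0806  0.042 ]
[382.36 102.55] 11 [ 0.6285 -0.0825  0.042 ]
[376.09 104.64] 11 [ 0.6226 -0.0844  0.042 ]
[581.85 109.69] 13 [ 0.8192 -0.0882  0.042 ]
[275.67 136.11] 9 [ 0.5271 -0.1138  0.042 ]
[269.5 138. ] 8 [ 0.521  -0.1156  0.042 ]
[264. 140.] 9 [ 0.5157 -0.1175  0.042 ]
[252.89 148.78] 9 [ 0.5045 -0.126   0.042 ]
```

```bash
cat >> h.py <<'E'
D=np.array([.5634,.1325]);DY=-5.8;N=np.array([.5749,-.0991]);NY=17.1
def fr(o,yaw,x,y=0):
    a=np.radians(yaw);return o+np.array([[np.cos(a),-np.sin(a)],[np.sin(a),np.cos(a)]])@np.array([x,y])/1000
def roller(dx,dy,nx,npush,zg=.0258):
    p=fr(D,DY,dx,dy); go(*p,.14,DY,reach=True);go(*p,.06,DY,.2);go(*p,zg,DY,.08);rep("at")
    r.grab(40);rep("grab");go(*p,.05,DY,.08);go(*p,.14,DY,.2);rep("up")
    if abs(r.sense()["opening"]-.064)>.003: raise SystemExit("missed")
    q=fr(N,NY,nx);go(*q,.14,NY,.2);go(*q,.06,NY,.2);rep("over");go(*q,.0410,NY,.05);rep("low")
    q=fr(N,NY,npush);go(*q,.0410,NY,.02);rep("pushed");r.let_go();rep("open");go(*q,.14,NY,.2)
E
python3 - <<'E'
from h import *
roller(-34.5,-6,-31,-34.3)
E
```

```text
at 32.3 op 0.0878 gf 0.0 [ 0.2  0.1 -0.5] [0.5282 0.13   0.0249]
grab 32.8 op 0.0635 gf 40.0 [ 1.2 -0.7 -0.4] [0.5285 0.1299 0.0257]
up 33.8 op 0.0635 gf 40.0 [ 0.1 -0.7 -2.4] [0.5283 0.13   0.1387]
over 35.7 op 0.0633 gf 40.0 [ 0.7  0.4 -1.7] [ 0.5455 -0.1078  0.0606]
low 36.3 op 0.0636 gf 40.0 [ 0.3 -0.7 -2. ] [ 0.5452 -0.1082  0.0408]
pushed 36.6 op 0.0636 gf 40.0 [ 6.   0.8 -4.4] [ 0.5426 -0.1089  0.0411]
open 37.2 op 0.0876 gf 0.0 [-0.2  0.4 -1. ] [ 0.5421 -0.1092  0.041 ]
```

Run:
```python
from h import *
s0=np.load("w4.npy",allow_pickle=True).item();[show(o) for o in dishpose(s0)]
r.reach([.54,.12,.42],[180,0,84.1]); s=r.snapshot("wrist");o=dishpose(s);[show(q) for q in o]
if abs(o[0][0]-dishpose(s0)[0][0])+abs(o[0][1]-dishpose(s0)[0][1])>.003: raise SystemExit("moved")
roller(-59,-.4,-6.5,-10.3)
r.reach([.57,-.16,.40],[180,0,90]); s=r.snapshot("wrist");save(s,"w6",(200,30,520,250),2.5)
```

```text
c=(0.5651,0.1313) 187.6x153.8 th=-5.8 px=[343.0, 160.0]
c=(0.5646,0.1317) 186.6x153.3 th=-6.0 px=[342.0, 158.0]
at 41.4 op 0.0880 gf 0.0 [0.4 0.  0.1] [0.5045 0.138  0.025 ]
grab 41.9 op 0.0635 gf 40.0 [-0.1  0.2 -0.9] [0.5047 0.1381 0.0258]
up 43.0 op 0.0634 gf 40.0 [ 1.4  0.1 -1.8] [0.5045 0.138  0.1387]
over 44.9 op 0.0635 gf 40.0 [ 0.9  0.2 -1.7] [ 0.5688 -0.1006  0.0607]
low 45.5 op 0.0632 gf 40.0 [ 0.1  0.4 -1.6] [ 0.5687 -0.1011  0.0408]
pushed 45.8 op 0.0637 gf 40.0 [ 3.9  1.5 -2.7] [ 0.5653 -0.1019  0.0412]
open 46.4 op 0.0875 gf 0.0 [ 0.1 -0.1  0.2] [ 0.565  -0.1022  0.041 ]
```

View pics/w6.png

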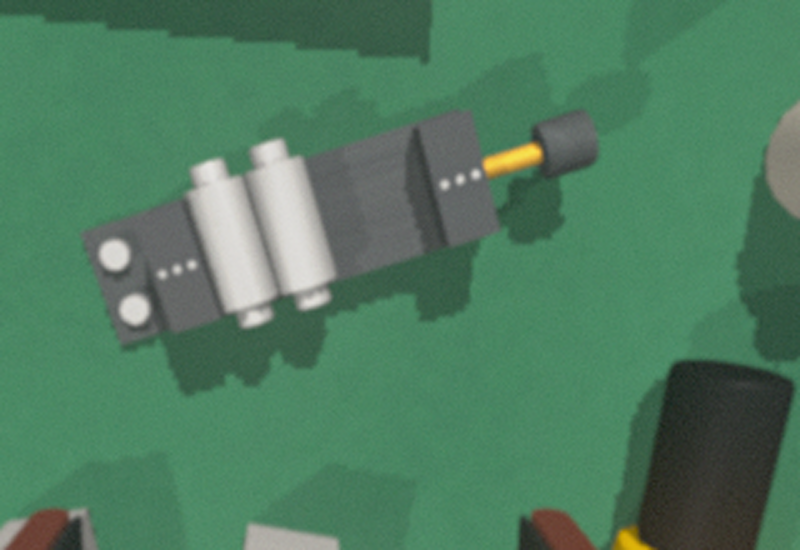

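Both rollers lie side by side against the -x jaw, at (232,245) and (290,225) in the crop, with the gap open towards the +x jaw. Now I'll feel the packer at (.5595,-.269) and lift it.

Run:
```python
from h import *
x,y,th=.5595,-.2690,79.4
go(x,y,.12,th,reach=True);go(x,y,.046,th,.1);rep("at");r.grab(15);rep("grab")
op=r.sense()["opening"]
if abs(op-.0415)>.0015: raise SystemExit("not 42")
r.grab(45);go(x,y,.06,th,.06);go(x,y,.13,th,.2);rep("up")
q=fr(N,NY,24.2);r.reach([*q,.13+.163],[180,0,90+NY]);go(*q,.095,90+NY,.12);rep("over")
f0=r.sense()["contact_force"][2]
for z in np.arange(.091,.065,-.003):
    go(*q,z,90+NY,.03);s=r.sense();print(round(z,4),s["contact_force"].round(1),(s["tcp_pos"][2]-.163).round(4),round(s["opening"],4))
    if abs(s["contact_force"][2]-f0)>15: print("stop");break
s=r.snapshot("scene");save(s,"s7",(330,170,430,270),5)
```

```text
at 49.9 op 0.0877 gf 0.0 [-0.6  0.1 -0.5] [ 0.5598 -0.2691  0.0469]
grab 50.6 op 0.0420 gf 15.0 [ 0.7 -0.3 -0.8] [ 0.5596 -0.269   0.046 ]
up 51.8 op 0.0419 gf 45.0 [-0.7  0.1 -3.4] [ 0.5595 -0.269   0.1295]
over 52.9 op 0.0420 gf 45.0 [-0.1  0.2 -3.3] [ 0.5977 -0.093   0.0943]
0.091 [-0.3 -0.9 -3.5] 0.0915 0.0417
0.088 [ 0.5 -0.3 -2.8] 0.0878 0.0413
0.085 [-0.8 -0.  -3.4] 0.0846 0.0419
0.082 [ 0.4  0.5 -3. ] 0.0816 0.0416
0.079 [-0.2 -0.5 -2.9] 0.0786 0.0418
0.076 [-0.1 -0.6 -3.6] 0.0757 0.0414
0.073 [-1.2 -0.1 -2.9] 0.0726 0.0422
0.07 [ 0.2 -0.1 -3.1] 0.0697 0.042
0.067 [-0.1 -0.2 -2.4] 0.0666 0.0418
```

Run:
```python
from h import *
q=fr(N,NY,24.2);go(*q,.0655,90+NY,.02);rep("low");r.let_go();go(*q,.14,90+NY,.15)
r.reach([.57,-.16,.40],[180,0,90]); s=r.snapshot("wrist");save(s,"w8",(200,30,520,250),2)
# lid and dish
r.reach([.51,.34,.42],[180,0,84.1]);s=r.snapshot("wrist");np.save("w9.npy",s,allow_pickle=True)
m=(s["frame"].max(2)<80);m[235:]=0;print("lid (laid at .53 .35)");[show(o) for o in rects(s,m,.039,200)]
r.reach([.54,.12,.42],[180,0,84.1]); s=r.snapshot("wrist");np.save("w10.npy",s,allow_pickle=True);[show(q) for q in dishpose(s)];rep("")
```

```text
low 55.5 op 0.0416 gf 45.0 [ 0.  -0.5 -0.9] [ 0.5982 -0.092   0.0661]
lid (laid at .53 .35)
c=(0.5289,0.3499) 76.5x12.4 th=84.5 px=[337.0, 164.0]
c=(0.5462,0.1033) 186.8x119.4 th=-5.9 px=[327.0, 190.0]
 60.5 op 0.0881 gf 0.0 [ 0.1  0.2 -0.2] [0.54  0.121 0.257]
```

View pics/w8.png

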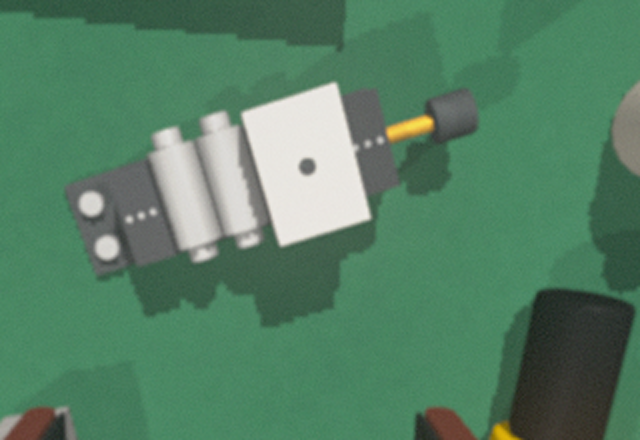

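The packer stands in the gap with its top at (307,165), filling it between the roller and the +x jaw. The dish has been knocked towards -y, so I'll measure it again.

Run:
```python
from h import *
r.reach([.52,.075,.42],[180,0,84.1]); s=r.snapshot("wrist");np.save("w11.npy",s,allow_pickle=True);[show(q) for q in dishpose(s)];save(s,"w11",(140,20,500,260),2)
```

```text
c=(0.5445,0.0823) 187.5x154.5 th=-5.9 px=[342.0, 163.0]
```

View pics/w11.png

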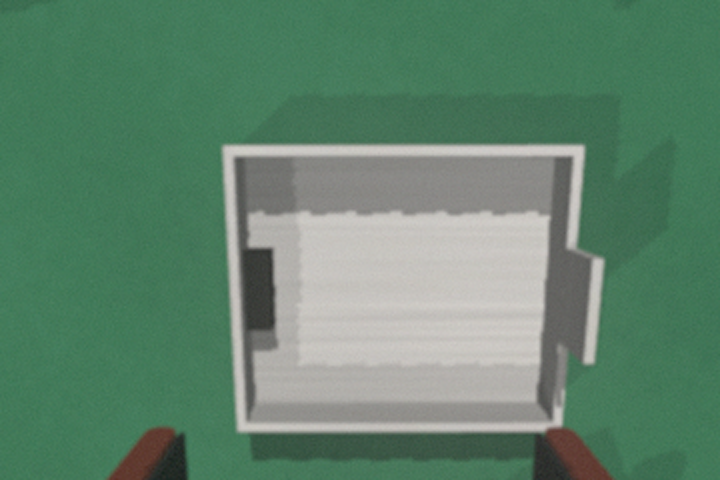

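The dish now has its rim corners at (223,145), (585,145), (562,432) and (240,432) in the crop, and it is empty and level. I'll compute the seat and fit the lid, feeling for the drop.

```bash
cat > lid.py <<'E'
from h import *
s=np.load("w11.npy",allow_pickle=True).item()
P=onplane(s,[(140+x/2,20+y/2) for x,y in((223,145),(585,145),(562,432),(240,432))],.04)[:,:2]
c=P.mean(0);u=(P[1]+P[2]-P[0]-P[3])/2;print(P.round(4).tolist(),c.round(4),np.linalg.norm(u),np.degrees(np.arctan2(u[1],u[0])))
th=84.1
c=fr(c,DY,-.3);print("seat",c)
go(.5293,.35,.12,th,reach=True);go(.5293,.35,.032,th,.12);r.grab(45);rep("grab")
go(.5293,.35,.05,th,.05);go(.5293,.35,.17,th,.2);rep("up")
go(*c,.17,th,.2);go(*c,.125,th,.15);rep("over")
for z in np.r_[np.arange(.12,.077,-.006),np.arange(.076,.0665,-.0015)]:
    go(*c,z,th,.04);q=r.sense();print(round(z,4),q["contact_force"].round(1),(q["tcp_pos"][2]-.163).round(4))
    if abs(q["contact_force"]).max()>11: print("stop");break
E
python3 lid.py
```

```text
[[0.4603, 0.168], [0.6397, 0.1496], [0.6244, -0.0025], [0.4461, 0.016]] [0.5426 0.0828] 0.17975588953060537 -5.88074868768595
seat [0.54233118 0.08280732]
grab 64.0 op 0.0135 gf 45.0 [0.5 0.3 0. ] [0.5293 0.35   0.032 ]
up 65.3 op 0.0134 gf 45.0 [-0.7 -0.4 -3.3] [0.5292 0.3499 0.1682]
over 67.2 op 0.0135 gf 45.0 [-0.   0.3 -2.8] [0.5422 0.0833 0.1247]
0.12 [-1.   0.3 -3.5] 0.1207
0.114 [ 0.4  0.1 -2.2] 0.1136
0.108 [-0.5  0.1 -2.2] 0.1074
0.102 [-0.1 -0.4 -2. ] 0.1015
0.096 [-0.7 -0.6 -3.3] 0.0955
0.09 [ 0.8  0.7 -3.5] 0.0895
0.084 [ 0.2 -1.  -3.6] 0.0835
0.078 [-0.5  0.6 -3. ] 0.0775
0.076 [ 0.   0.3 -2.9] 0.0759
0.0745 [-0.7  0.  -2.9] 0.0744
0.073 [-0.1 -1.  -2.8] 0.0729
0.0715 [-0.1 -0.5 -2.7] 0.0713
0.07 [-0.4 -0.2 -2.5] 0.0698
0.0685 [ 0.9  0.7 -3.3] 0.0683
0.067 [-2.4 -0.2  3.4] 0.0679
```

Run:
```python
from h import *
r.let_go();p=r.sense()["tcp_pos"];go(p[0],p[1],.15,84.1,.15)
r.reach([.40,.25,.45],[180,0,84.1]);r.wait(.5)
s=r.snapshot("scene");save(s,"s12",(260,130,560,310),2.6)
t=r.snapshot("side")["frame"][:,:,::-1][100:300,200:460]
a=cv2.imread("pics/s12.png");b=cv2.resize(t,None,fx=.5,fy=.5)
rep("");
```

```text
74.9 op 0.0881 gf 0.0 [0.3 0.6 0.7] [0.4001 0.2499 0.287 ]
```

View pics/s12.png

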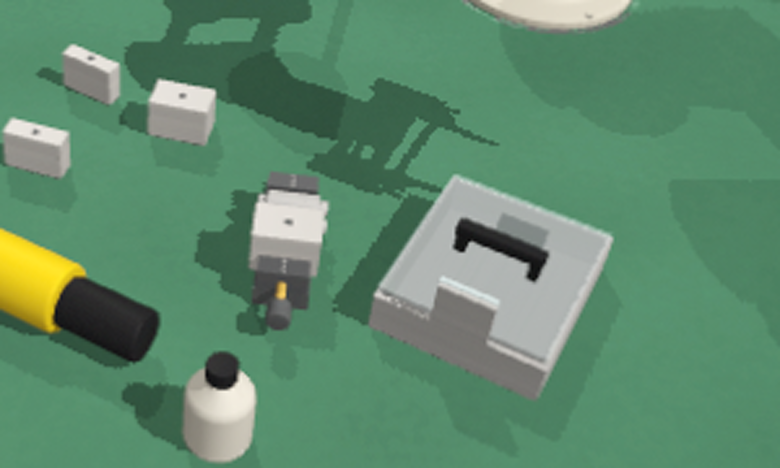

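The lid sits flush on the empty dish, handle at (500,240) with the tabs together at (468,300). The packer stands upright in the nest at (288,230), and the other objects have not moved.

```bash
python3 -c "
from station import r
print(r.hand_in())"
```

```text
the job is handed in; nothing more can be done
None
```

The job is done and handed in: the two rollers present are in the nest, locked by the 42 mm packing block (felt at 42.0 mm), and the lid is back on the empty dish, fully home.

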